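# Free a seized tomato slicer pusher, park it at its stop and lock it

## Robot

A 7-joint arm with a two-finger parallel gripper is mounted at the origin on the work surface. World frame = base frame: x ahead of the robot, y to its left, z up, the work surface at z = 0. Lengths are in m, angles in rad, forces in N, time in s.
With the tool pointing down it reaches from about 0.4 to 0.85 m from the base axis. Payload 10.4 kg.
Tool frame: the origin (TCP) lies between the finger pads; the fingertips stand ahead of it and the grasp point (between the pads) lies 3 mm ahead of it (r.tips_ahead is the z of the fingertips in the tool frame, in m); z points along the fingers, y is the line along which they close (so a half turn about z gives the same grasp; the last joint's range is limited). The gripper opens to 87 mm and grips with 3 to 60 N. Pads are 19 mm wide; open, the fingers measure 117 mm over their backs; the gripper's body (75 mm by 190 mm) begins 51 mm behind the grasp point.
Start: joints at [1.228, 0.332, -0.065, 1.46, 0.022, 1.35, -0.088], TCP at [0.197, -0.593, 0.245] pointing down, gripper open.
Joint ranges: [-2.6, 2.6], [-0.5, 2.12], [-1.47, 1.34], [0.16, 2.42], [-1.27, 4.41], [0.06, 2.06], [-2.6, 2.6]. Speed limits (rad/s): [2.22, 2.22, 2.79, 2.79, 3.14, 3.14, 3.14].

## Interface

Orientations are given as a unit quaternion [x, y, z, w].
In Python, from bench import telemetry, camera, get_calibration, r gives the robot as it stands.
- The arm moves only by the tool drive_tool, never from a script. Its argument "series" is one flat list of numbers, 7 for each row, row after row: the turn, a rotation vector about the tool's x, y, z in units of 5 degrees (1.0 is 5 degrees), then the shift along the tool's x, y, z in units of 40 mm (1.0 is 40 mm), then the opening, from -1 (shut) to 1 (fully open). A call has 1 to 10 rows; each row is the pose to reach, as a shift and turn from the pose commanded when the call began, along the tool's axes at that moment; what a row does not reach only later rows make up. A row lasts 1/12 s, in which the tool goes at most 41.7 mm and 7.16 degrees, less where a joint would pass 70% of its speed; a pose out of reach is approached as far as the arm can. A call with a gripper value outside its range is refused whole. The fingers move at their own pace and stop on an object; "grip_force" is the grip in N (left out, the last holds). Time passes only in rows, so rows that repeat a pose let the fingers close. It gives the time, the measured TCP pose, the force, the opening and the grip force at its end, in the units of the state.
- telemetry.read_state(): the state, without advancing time (a new reading comes with each control period).
- camera(name): name is "scene" or "top"; returns the picture (420x560x3 uint8, red, green, blue); there is no depth.
- get_calibration(name): a dict with "fovy" (degrees; the focal length in pixels is half the picture's height over the tangent of half this angle, whatever the lens; pixels are square), "cx", "cy" (the principal point, pixels), "xyz" and "rotation" of the camera in the world. Camera axes: x right, y up, looking along -z (the intrinsics and any distortion apply to the point x, -y, -z); pixel columns grow to the right and rows downward; lengths in m; the calibration is good to about 2 mm. A picture is of the moment at which its call begins. get_calibration takes no time and is no camera call.
- r.close_job(): hands the job in; it is judged then, once.
The state is a dict: "time": time; "joint_positions": joint angles; "joint_vel": joint speeds; "joint_torque": joint torques, N m; "ee_pos": TCP position; "eef_rot": TCP orientation; "ft_force": force on the tool from outside, world axes, zero at the start; "torque": the same for the moment, N m; "width": finger opening in m; "grip_force": force on a finger pad.
Only numpy, scipy, OpenCV 4.12 (cv2) and the standard library are available. Lean on these libraries where they do the work, as an engineer would, in place of code of your own. Each camera call takes 0.05 s, during which the arm holds its last target. There are 200 camera calls.

## Task

The pusher of the tomato slicer has seized on its rods. Push it towards the blades until it breaks free, then run it gently on, without ramming, until it sits snugly against the rubber end stop hidden in the sleeves, and leave it resting against that. Then press its clamp lever all the way down so that it stays parked there, and leave the other things on the counter alone.

Things in the scene. Friction and masses are not known exactly. Their poses are not given: they have to be found in the camera images.
- slicer: Aluminium tomato slicer, 443 x 190 mm, 186 mm high, firmly fixed on rubber feet. Origin: on the counter under its middle. x axis: pushing direction, along its two guide rods (12 mm thick, at y = -75 and +75 mm, height 85 mm) from the rear plate (x = -225 mm, 105 mm high) towards the blades; y to the left of that; z up.
- blade_end: Blade end of the slicer, fixed to it, same origin and axes as slicer. Blade frame at x = 53 to 87 mm, 184 mm high; front frame at x = 200 mm, 186 mm high; two sleeves, 36 mm thick, round the rods from x = 34 to 200 mm, into which the pusher's bushings dive. The end stop is out of sight inside them.
- sleeve_mouth (a point): Mouth of the left sleeve, on the rod's axis (x = 34, y = 75, z = 85 mm in the slicer). The end stop, rubber buffers on a collar set differently each time, lies 6 to 82 mm inside: the pusher meets it with its origin between x = -75 and +1 mm of the slicer. The buffers yield about 1 mm for 4 N; well over 10 N counts as ramming them.
- pusher: Sliding pusher, 0.6 kg: cross plate on two bushings, white finned head in front (143 mm high), black upright handle. Origin: foot of the handle, on its axis, 109 mm above the counter, y = 0; axes as the slicer's. Slides along x only; starts at x = -171 to -139 mm. Seized for the first 5 to 60 mm (jerky, 10 to 18 N), then free (about 3 N). Let go at the stop, it stays resting on the buffers.
- handle_top (a point): Top of the pusher's handle, 101 mm above the pusher's origin (210 mm above the counter). The handle is an upright round black bar 26 mm thick; from 150 mm above the counter up to its top it is free all round for a gripper from above.
- lock (a joint): Clamp lever of the pusher, rad: 0 raised (leaning outwards to the left, 40 degrees above level), 0.70 fully down (level, locked); starts at 0 to 0.1. It turns about an axis along the slicer's x that lies 21.5 mm behind, 75 mm left (+y) of and 4.5 mm below the pusher's origin. Stiff: 3 to 7 N down on it moves it; it stays where left.
- lock_pad (a point): Middle of the upper face of the lever's black end pad (22 mm along x, 26 mm along the lever, 10 mm thick), 58 mm from the lever's axis. Raised, it is 149 mm above the counter and 114 mm left of the slicer's centre line; locked, 113 mm above and 133 mm left. Press it straight down from above, about 120 mm left of the centre line.
- sauce: Red sauce bottle, 56 mm wide, 170 mm high, a bystander. Origin: centre of its underside.
- bowl: Steel bowl, 120 mm wide, 55 mm high, a bystander. Origin: centre of its underside.
- shaker: Glass shaker with a steel cap, 52 mm wide, 95 mm high, a bystander. Origin: centre of its underside.
- cup: Paper cup, 76 mm wide, 100 mm high, a bystander. Origin: centre of its underside.

How it is judged:
On the way, in this order (a step that is already met when the one before it is completed fails the run):
1. the pusher has broken free of the seized part of its travel (its origin less than 100 mm behind the slicer's) (x of pusher in the frame of slicer above -0.1 m), for 0.05 s.
2. the pusher sits against the rubber end stop, pressing on it with more than 0.8 N (contact force between blade_end and pusher above 0.8 N), for 0.2 s.
3. after that the clamp lever is pressed down (value of joint lock above 0.62 rad), for 0.1 s.
At the end, for the whole second after the job is handed in: The pusher rests, at standstill, against the rubber end stop and presses on it with more than 0.5 N, and the clamp lever is down (joint above 0.62 of 0.70 rad) (contact force between blade_end and pusher above 0.5 N and value of joint lock above 0.62 rad and linear speed of pusher below 0.005 m/s); the robot touches nothing.
It fails at once if the end stop is rammed: the pusher presses on it with more than 12 N (contact force between blade_end and pusher above 12 N).
It fails at once if a bystander is moved more than 20 mm (distance of any of sauce, bowl, shaker, cup from where it was at the start of the episode above 0.02 m).
It also fails if it takes over 61 s, if anything falls off the work surface, if the arm or the gripper's body presses on something with over 40 N, if the wrist force passes 120 N, or if a joint passes its speed limit or range.

## Working session

There is one attempt and no reset: what is moved stays moved. The work goes in short steps, Python scripts to look and compute and a tool call to move; the robot and the scene stay as the last step left them, time stands still between calls to the robot, and variables do not carry over. Pictures are saved under pics/ and viewed, at most 10 in all, crops included, and the job is handed in when it is done.

Besides the shell and the picture viewer there is one more tool, called after "Request:" as a command line: name --argument value ..., lists and objects as JSON in quotes. drive_tool: Moves the arm, as the interface text tells. Its arguments: {"type":"object","properties":{"series":{"type":"array"},"grip_force":{"type":"number"}},"required":["series"]}

```bash
mkdir -p pics
python3 - <<'E'
from bench import telemetry, camera, get_calibration, r
import cv2
for n in("scene","top"):
    c=get_calibration(n);print(n,c)
    cv2.imwrite(f"pics/{n}0.png",cv2.resize(camera(n)[:,:,::-1],(800,600),interpolation=cv2.INTER_CUBIC))
s=telemetry.read_state();print(s, r.tips_ahead)
E
```

```text
scene {'fovy': 56.08719687340237, 'cx': 281.1142141237866, 'cy': 215.09187398777158, 'xyz': array([ 1.2630502 , -0.15059258,  1.26019031]), 'rotation': array([0.21864494, 0.17983176, 0.60256211, 0.74617279])}
top {'fovy': 56.11516553072808, 'cx': 281.31462339785827, 'cy': 206.08104383523872, 'xyz': array([ 0.47329895, -0.01173667,  1.33390536]), 'rotation': array([ 0.03341838, -0.03121748, -0.69922959,  0.71343301])}
{'time': 0.1, 'joint_positions': array([ 1.22841272,  0.33280447, -0.06465388,  1.46082932,  0.02159083,
        1.34989692, -0.08848529]), 'joint_vel': array([ 0.00080266, -0.00185949, -0.00240093, -0.00471601,  0.00119285,
        0.00045321, -0.00279806]), 'joint_torque': array([ 8.98135113e-04, -6.24546504e+01,  2.43934774e-02, -3.90718603e+01,
       -6.14159019e-02,  3.65299650e-02,  5.85322255e-05]), 'ee_pos': array([ 0.19635498, -0.59303282,  0.24384937]), 'eef_rot': array([ 9.87245302e-01,  1.59205296e-01, -1.29097402e-04, -6.08151007e-04]), 'ft_force': array([-0.11458622, -0.22443555,  0.13706631]), 'torque': array([ 0.01950082, -0.01275844, -0.03154488]), 'grip_force': 0.0, 'width': 0.08730608721068155} 0.022
```

View pics/scene0.png

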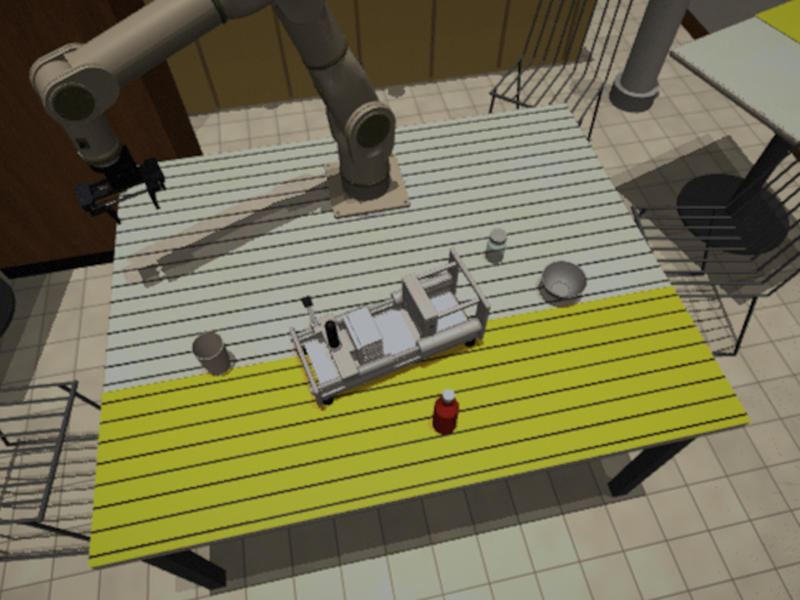

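View pics/top0.png

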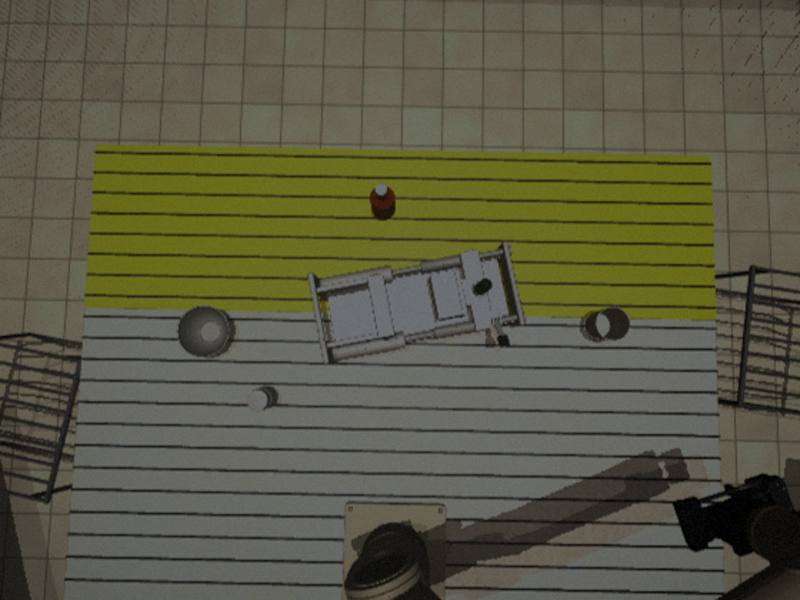

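The scene view shows the slicer mid-table, with the handle top at about (331,325) and the lever pad at (307,301). In the top view the handle is at (482,286) and the pad at (503,341). The cup is behind the slicer, and the sauce, bowl and shaker are well clear. Next I'll take enlarged crops.

Run:
```python
import cv2
from bench import camera
a=camera("top")[160:265,205:380,::-1]; b=camera("scene")[170:290,190:350,::-1]
cv2.imwrite("pics/t1.png",cv2.convertScaleAbs(cv2.resize(a,None,fx=4.5,fy=4.5,interpolation=cv2.INTER_CUBIC),alpha=1.6))
cv2.imwrite("pics/s1.png",cv2.convertScaleAbs(cv2.resize(b,None,fx=5,fy=5,interpolation=cv2.INTER_CUBIC),alpha=1.3))
```

```text
(no output)
```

View pics/t1.png

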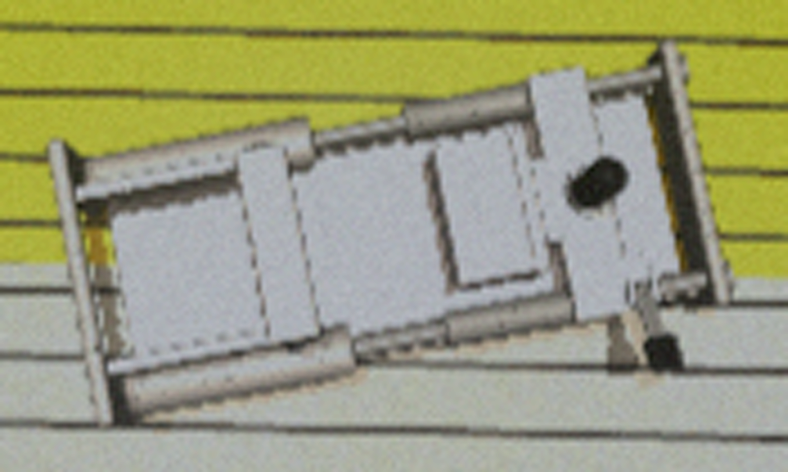

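View pics/s1.png

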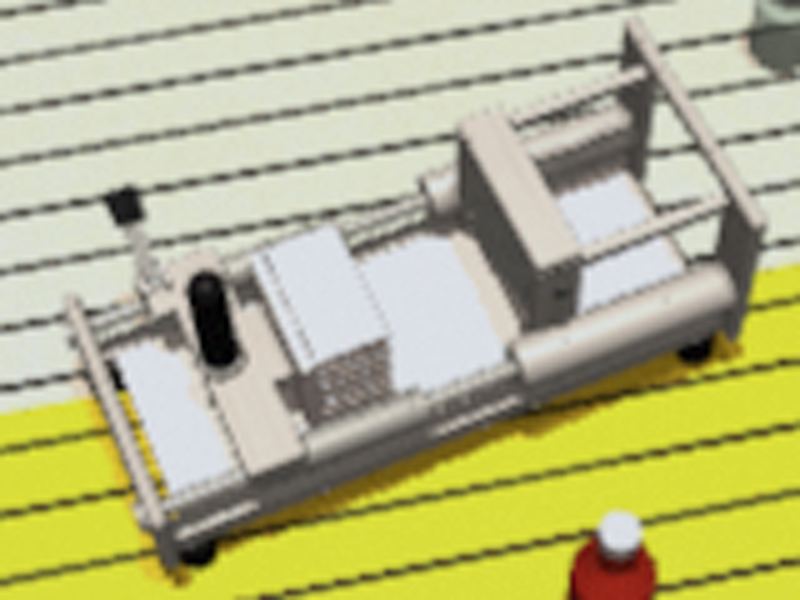

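The crops give the corners of the frame plates, the sleeve mouths and the handle. Top crop: front plate (61,143) to (104,420), rear plate (667,45) to (724,300), handle top (607,177), pad (663,352). Scene crop: handle top (207,283), pad (125,205). Next I'll fit the pose.

```bash
cat > h.py <<'E'
import numpy as np
from scipy.spatial.transform import Rotation as R
from scipy.optimize import least_squares
from bench import get_calibration
C={n:get_calibration(n) for n in("top","scene")}
def proj(n,p):
    c=C[n];f=210/np.tan(np.radians(c["fovy"])/2)
    q=R.from_quat(c["rotation"]).inv().apply(np.atleast_2d(p)-c["xyz"])
    return np.c_[c["cx"]+f*q[:,0]/-q[:,2], c["cy"]-f*q[:,1]/-q[:,2]]
def world(P,l):
    return R.from_euler('z',P[2]).apply(l)+[P[0],P[1],0]
t=lambda x,y:(205+x/4.5,160+y/4.5)
s=lambda x,y:(190+x/5,170+y/5)
E
python3 - <<'E'
from h import *
# cam, px, local (slicer) ; pusher-relative flag
D=[("top",t(61,143),(.2,-.095,.186),0),("top",t(104,421),(.2,.095,.186),0),
("top",t(667,45),(-.225,-.095,.105),0),("top",t(724,301),(-.225,.095,.105),0),
("top",t(607,177),(0,0,.210),1),("top",t(663,352),(-.0215,.116,.146),1),
("scene",s(634,22),(.2,.095,.186),0),("scene",s(758,222),(.2,-.095,.186),0),
("scene",s(72,300),(-.225,.095,.105),0),("scene",s(155,518),(-.225,-.095,.105),0),
("scene",s(207,283),(0,0,.210),1),("scene",s(125,205),(-.0215,.116,.146),1)]
def res(P):
    o=[]
    for n,p,l,k in D:
        l=np.array(l)+[P[3]*k,0,0]; o.append(proj(n,world(P,l))[0]-p)
    return np.ravel(o)
S=least_squares(res,[.6,0,1.8,-.15],loss='soft_l1')
P=S.x;print(P,np.degrees(P[2]));print(res(P).reshape(-1,2).round(1))
print("handle",world(P,[P[3],0,.21]),"pad",world(P,[P[3]-.0215,.116,.146]))
print("stop handle",world(P,[-.075,0,.21]),world(P,[.001,0,.21]))
E
```

```text
[ 0.57062762 -0.03204541  1.77830468 -0.14651596] 101.88935285912405
[[-1.7 -1.9]
 [-0.   0.4]
 [ 0.4 -1.6]
 [ 0.1  0.7]
 [ 0.2 -0.6]
 [-0.6 -0.8]
 [-1.1 -1.6]
 [ 0.4  0.1]
 [-1.4 -2.5]
 [ 0.3  0.5]
 [-0.8 -1.5]
 [ 0.1 -0.5]]
handle [ 0.60081318 -0.17541821  0.21      ] pad [ 0.49173118 -0.22035557  0.146     ]
stop handle [ 0.5860793  -0.10543646  0.21      ] [ 0.5704216  -0.03106687  0.21      ]
```

```bash
cat >> h.py <<'E'
P=np.array([.5706,-.0320,1.7783,-.1465])
def go(l,z):   # units to bring TCP to slicer-local xy, height z, tool x = slicer x, pointing down
    from bench import telemetry
    st=telemetry.read_state(); r0=R.from_quat(st["eef_rot"])
    rt=R.from_euler('z',P[2])*R.from_euler('x',np.pi)
    w=world(P,[l[0],l[1],z])
    print("t",st["time"],"turn",(np.degrees((r0.inv()*rt).as_rotvec())/5).round(2),"shift",(r0.inv().apply(w-st["ee_pos"])/.04).round(2))
E
python3 -c "
from h import *
go([P[3],0],.27)"
```

```text
t 0.2 turn [-1.000e-02 -1.000e-02 -1.671e+01] shift [12.88 -6.74 -0.64]
```

Request:
drive_tool --series '[0,0,-1.2,0.9,-0.5,-0.3,1,0,0,-2.4,1.8,-0.9,-0.6,1,0,0,-3.6,2.7,-1.4,-0.6,1,0,0,-4.8,3.6,-1.9,-0.6,1,0,0,-6,4.5,-2.4,-0.6,1,0,0,-7.2,5.4,-2.8,-0.6,1,0,0,-8.4,6.3,-3.3,-0.6,1,0,0,-9.6,7.2,-3.8,-0.6,1,0,0,-10.8,8.1,-4.2,-0.6,1,0,0,-12,9,-4.7,-0.6,1]'

```text
time: 1.03
ee_pos: [0.4801, -0.3005, 0.2686]
eef_rot: [0.774, 0.633, -0.0, 0.0]
ft_force: [0.8, -1.9, 0.7]
width: 0.0867
grip_force: 0.0
```

```bash
python3 -c "
from h import *
go([P[3],0],.27)"
```

```text
t 1.0333 turn [ 0.    0.01 -4.66] shift [ 3.66  2.34 -0.03]
```

Request:
drive_tool --series '[0,0,-1.2,0.9,0.6,0,1,0,0,-2.4,1.8,1.2,0,1,0,0,-3.5,2.7,1.8,0,1,0,0,-4.3,3.4,2.2,0,1,0,0,-4.65,3.66,2.34,0,1,0,0,-4.65,3.66,2.34,0,1,0,0,-4.65,3.66,2.34,0,1]'

```text
time: 1.62
ee_pos: [0.6004, -0.1771, 0.2681]
eef_rot: [0.632, 0.775, -0.0, -0.0]
ft_force: [-0.8, -1.1, 0.3]
width: 0.0869
grip_force: 0.0
```

Run:
```python
from h import *
import cv2
from bench import camera
go([P[3],0],.185)
a=camera("scene")[140:280,190:350,::-1]
cv2.imwrite("pics/s2.png",cv2.convertScaleAbs(cv2.resize(a,None,fx=4,fy=4,interpolation=cv2.INTER_CUBIC),alpha=1.3))
```

```text
t 1.6167 turn [-0.01 -0.   -0.06] shift [0.04 0.02 2.08]
```

View pics/s2.png

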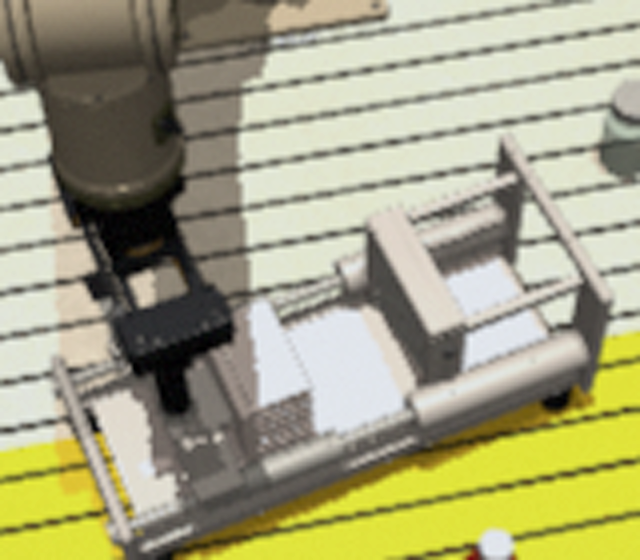

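The gripper is above the pusher, with its fingers straddling the handle, which is hidden at about (175,390). I'll descend and grip.

Request:
drive_tool --series '[0,0,0,0,0,0.6,1,0,0,0,0,0,1.2,1,0,0,0,0,0,1.7,1,0,0,0,0,0,2.0,1,0,0,0,0,0,2.0,1,0,0,0,0,0,2.0,0,0,0,0,0,0,2.0,-0.5,0,0,0,0,0,2.0,-1,0,0,0,0,0,2.0,-1,0,0,0,0,0,2.0,-1]' --grip_force 30

```text
time: 2.5
ee_pos: [0.6008, -0.1773, 0.1894]
eef_rot: [0.632, 0.775, 0.0, 0.001]
ft_force: [-0.9, -0.7, 0.6]
width: 0.0617
grip_force: 0.0
```

Request:
drive_tool --series '[0,0,0,0,0,0,-1,0,0,0,0,0,0,-1,0,0,0,0,0,0,-1,0,0,0,0,0,0,-1,0,0,0,0,0,0,-1,0,0,0,0,0,0,-1,0,0,0,0,0,0,-1,0,0,0,0,0,0,-1]' --grip_force 30

```text
time: 3.17
ee_pos: [0.6015, -0.177, 0.1886]
eef_rot: [0.632, 0.775, 0.001, 0.001]
ft_force: [8.1, -0.6, -2.9]
width: 0.0253
grip_force: 30.0
```

Request:
drive_tool --series '[0,0,0,0.05,0.03,0,-1,0,0,0,0.1,0.03,0,-1,0,0,0,0.15,0.03,0,-1,0,0,0,0.2,0.03,0,-1,0,0,0,0.25,0.03,0,-1,0,0,0,0.3,0.03,0,-1,0,0,0,0.35,0.03,0,-1,0,0,0,0.4,0.03,0,-1,0,0,0,0.45,0.03,0,-1,0,0,0,0.5,0.03,0,-1]' --grip_force 30

```text
time: 4.0
ee_pos: [0.5981, -0.1613, 0.1886]
eef_rot: [0.634, 0.774, -0.001, 0.002]
ft_force: [10.4, -20.8, -7.5]
width: 0.025
grip_force: 30.0
```

Request:
drive_tool --series '[0,0,0,0.05,0.03,0,-1,0,0,0,0.1,0.03,0,-1,0,0,0,0.15,0.03,0,-1,0,0,0,0.2,0.03,0,-1,0,0,0,0.25,0.03,0,-1,0,0,0,0.3,0.03,0,-1,0,0,0,0.35,0.03,0,-1,0,0,0,0.4,0.03,0,-1,0,0,0,0.45,0.03,0,-1,0,0,0,0.5,0.03,0,-1]' --grip_force 30

```text
time: 4.83
ee_pos: [0.5935, -0.1389, 0.1885]
eef_rot: [0.633, 0.774, -0.001, -0.0]
ft_force: [-6.2, -3.8, 3.8]
width: 0.025
grip_force: 30.0
```

```bash
cat >> h.py <<'E'
def loc():
    from bench import telemetry
    st=telemetry.read_state();ri=R.from_euler('z',-P[2])
    print(st["time"],"local mm",(ri.apply(st["ee_pos"]-[P[0],P[1],0])*1e3).round(1),"F",ri.apply(st["ft_force"]).round(1))
E
python3 -c "
from h import *
loc()"
```

```text
4.8333 local mm [-109.3   -0.4  188.5] F [-2.5  6.9  3.8]
```

Request:
drive_tool --series '[0,0,0,0.04,0,0,-1,0,0,0,0.08,0,0,-1,0,0,0,0.12,0,0,-1,0,0,0,0.16,0,0,-1,0,0,0,0.2,0,0,-1,0,0,0,0.24,0,0,-1,0,0,0,0.28,0,0,-1,0,0,0,0.32,0,0,-1,0,0,0,0.36,0,0,-1,0,0,0,0.4,0,0,-1]' --grip_force 30

```text
time: 5.67
ee_pos: [0.5902, -0.1233, 0.1885]
eef_rot: [0.633, 0.774, -0.002, -0.001]
ft_force: [-6.8, -5.0, 4.2]
width: 0.0252
grip_force: 30.0
```

```bash
python3 -c "
from h import *
loc()"
```

```text
5.6667 local mm [-93.4  -0.3 188.5] F [-3.5  7.7  4.2]
```

Request:
drive_tool --series '[0,0,0,0,-0.03,0,-1,0,0,0,0,-0.03,0,-1,0,0,0,0,-0.03,0,-1,0,0,0,0.025,-0.03,0,-1,0,0,0,0.05,-0.03,0,-1,0,0,0,0.075,-0.03,0,-1,0,0,0,0.1,-0.03,0,-1,0,0,0,0.125,-0.03,0,-1,0,0,0,0.15,-0.03,0,-1,0,0,0,0.175,-0.03,0,-1]' --grip_force 4

```text
time: 6.5
ee_pos: [0.5885, -0.1157, 0.1885]
eef_rot: [0.632, 0.775, -0.001, -0.0]
ft_force: [-4.0, -3.3, 2.8]
width: 0.0256
grip_force: 4.0
```

```bash
python3 -c "
from h import *
loc()"
```

```text
6.5 local mm [-85.6  -0.2 188.5] F [-2.4  4.6  2.8]
```

Request:
drive_tool --series '[0,0,0,0.02,-0.02,0,-1,0,0,0,0.04,-0.02,0,-1,0,0,0,0.06,-0.02,0,-1,0,0,0,0.08,-0.02,0,-1,0,0,0,0.1,-0.02,0,-1,0,0,0,0.12,-0.02,0,-1,0,0,0,0.14,-0.02,0,-1,0,0,0,0.16,-0.02,0,-1,0,0,0,0.18,-0.02,0,-1,0,0,0,0.18,-0.02,0,-1]' --grip_force 4

```text
time: 7.33
ee_pos: [0.5867, -0.1081, 0.1885]
eef_rot: [0.632, 0.775, 0.0, -0.0]
ft_force: [-0.3, -1.8, -1.2]
width: 0.0256
grip_force: 4.0
```

Run:
```python
from h import *
import cv2
from bench import camera
loc()
a=camera("scene")[170:290,190:350,::-1]
cv2.imwrite("pics/s3.png",cv2.convertScaleAbs(cv2.resize(a,None,fx=5,fy=5,interpolation=cv2.INTER_CUBIC),alpha=1.3))
```

```text
7.3333 local mm [-7.780e+01 -1.000e-01  1.885e+02] F [-1.7  0.6 -1.2]
```

View pics/s3.png

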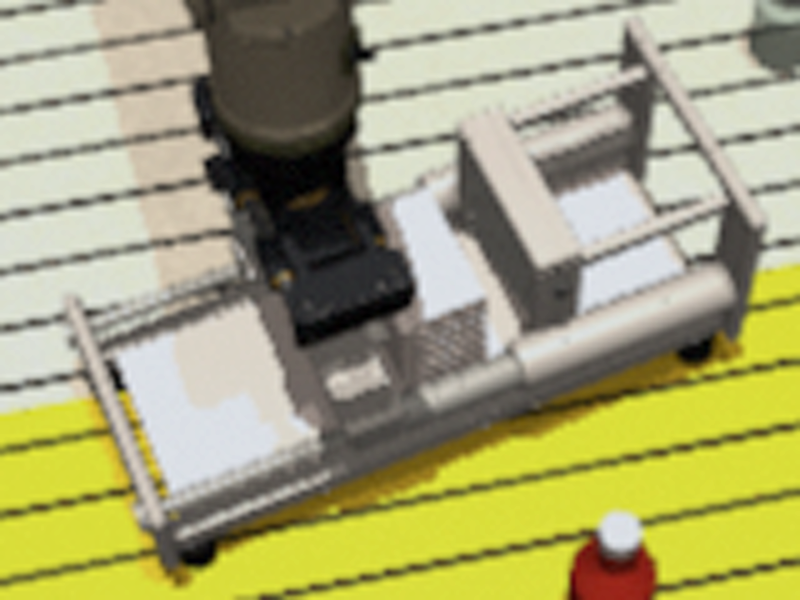

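The pusher has followed the hand: its head corner is now near (484,297), where it was at (387,337). I'll go on in small, weakly gripped steps.

Request:
drive_tool --series '[0,0,0,0.015,0,0,-1,0,0,0,0.03,0,0,-1,0,0,0,0.045,0,0,-1,0,0,0,0.06,0,0,-1,0,0,0,0.075,0,0,-1,0,0,0,0.09,0,0,-1,0,0,0,0.105,0,0,-1,0,0,0,0.12,0,0,-1,0,0,0,0.135,0,0,-1,0,0,0,0.15,0,0,-1]' --grip_force 4

```text
time: 8.22
ee_pos: [0.5855, -0.1025, 0.1885]
eef_rot: [0.632, 0.775, -0.0, 0.0]
ft_force: [1.4, -2.6, -2.4]
width: 0.0258
grip_force: 4.0
```

Request:
drive_tool --series '[0,0,0,0.015,0,0,-1,0,0,0,0.03,0,0,-1,0,0,0,0.045,0,0,-1,0,0,0,0.06,0,0,-1,0,0,0,0.075,0,0,-1,0,0,0,0.09,0,0,-1,0,0,0,0.105,0,0,-1,0,0,0,0.12,0,0,-1,0,0,0,0.135,0,0,-1,0,0,0,0.15,0,0,-1]' --grip_force 4

```text
time: 9.05
ee_pos: [0.5843, -0.0966, 0.1885]
eef_rot: [0.632, 0.775, -0.0, 0.0]
ft_force: [0.3, -2.7, -3.1]
width: 0.0259
grip_force: 4.0
```

Request:
drive_tool --series '[0,0,0,0.015,0,0,-1,0,0,0,0.03,0,0,-1,0,0,0,0.045,0,0,-1,0,0,0,0.06,0,0,-1,0,0,0,0.075,0,0,-1,0,0,0,0.09,0,0,-1,0,0,0,0.105,0,0,-1,0,0,0,0.12,0,0,-1,0,0,0,0.135,0,0,-1,0,0,0,0.15,0,0,-1]' --grip_force 4

```text
time: 9.88
ee_pos: [0.5833, -0.0916, 0.1889]
eef_rot: [0.633, 0.775, -0.0, 0.001]
ft_force: [-1.8, -6.1, 0.0]
width: 0.0257
grip_force: 4.0
```

The force has risen from 2.8 to 5.6 N, so this is probably the stop. I'll check with a 1 mm step and a hold.

Request:
drive_tool --series '[0,0,0,0.01,0,0,-1,0,0,0,0.02,0,0,-1,0,0,0,0.025,0,0,-1,0,0,0,0.025,0,0,-1,0,0,0,0.025,0,0,-1]' --grip_force 4

```text
time: 10.3
ee_pos: [0.583, -0.0906, 0.1889]
eef_rot: [0.633, 0.775, -0.0, 0.001]
ft_force: [-0.5, -5.6, -0.8]
width: 0.0255
grip_force: 4.0
```

Request:
drive_tool --series '[0,0,0,0,0,0,-1,0,0,0,0,0,0,-1,0,0,0,0.01,0,0,-1,0,0,0,0.02,0,0,-1,0,0,0,0.03,0,0,-1,0,0,0,0.03,0,0,-1,0,0,0,0.03,0,0,-1]' --grip_force 6

```text
time: 10.88
ee_pos: [0.5829, -0.09, 0.1889]
eef_rot: [0.633, 0.774, -0.0, 0.001]
ft_force: [0.4, -7.4, -0.5]
width: 0.0259
grip_force: 6.0
```

The stop is confirmed: the force rises while the hand hardly moves. I'll let go and lift.

Request:
drive_tool --series '[0,0,0,0,0,0,0,0,0,0,0,0,0,0.5,0,0,0,0,0,0,0.5,0,0,0,0,0,0,0.5,0,0,0,0,0,0,0.5,0,0,0,0,0,-0.5,0.5,0,0,0,0,0,-1,0.5,0,0,0,0,0,-1.6,0.5,0,0,0,0,0,-1.6,0.5,0,0,0,0,0,-1.6,0.5]'

```text
time: 11.72
ee_pos: [0.5834, -0.0883, 0.2539]
eef_rot: [0.632, 0.775, 0.001, 0.001]
ft_force: [0.1, -0.5, -0.2]
width: 0.0649
grip_force: 0.0
```

Run:
```python
from h import *
loc()
go([-.076-.0215,.121],.25)
```

```text
11.7167 local mm [-57.7  -0.9 253.9] F [-0.5 -0.  -0.2]
t 11.7167 turn [ 0.03  0.01 -0.06] shift [-1.01 -3.04  0.09]
```

Request:
drive_tool --series '[0,0,0,-0.6,-0.8,0,-1,0,0,0,-1.2,-1.6,0,-1,0,0,0,-1.8,-2.4,0,-1,0,0,0,-2.4,-3.2,0,-1,0,0,0,-3,-4,0,-1,0,0,0,-3.6,-4.4,0,-1,0,0,0,-3.6,-4.4,0,-1,0,0,0,-3.6,-4.4,0,-1,0,0,0,-3.6,-4.4,0,-1]'

```text
time: 12.47
ee_pos: [0.4393, -0.2641, 0.2518]
eef_rot: [0.632, 0.775, 0.0, -0.001]
ft_force: [0.5, 0.9, 0.7]
width: 0.0132
grip_force: 0.0
```

Run:
```python
from h import *
import cv2
from bench import camera
a=camera("scene")[170:290,190:350,::-1];b=camera("top")[160:265,205:380,::-1]
im=np.vstack([cv2.resize(a,(400,300),interpolation=cv2.INTER_CUBIC),cv2.resize(b,(400,240),interpolation=cv2.INTER_CUBIC)])
im=cv2.convertScaleAbs(np.hstack([cv2.resize(a[0:90,20:130],(400,327),interpolation=cv2.INTER_CUBIC)]),alpha=1.3)
jm=cv2.convertScaleAbs(cv2.resize(b[0:,60:],None,fx=3.478,fy=3.114,interpolation=cv2.INTER_CUBIC),alpha=1.6)
cv2.imwrite("pics/c4.png",np.hstack([im,jm[:327]]));print(im.shape,jm.shape)
```

```text
(327, 400, 3) (327, 400, 3)
```

View pics/c4.png

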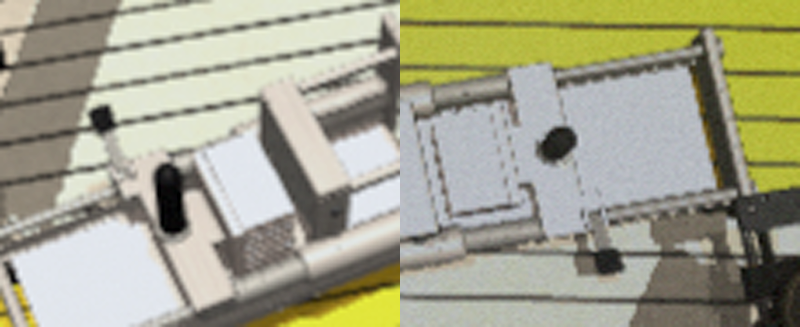

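The pusher has moved forward and stayed there. Left panel: pad (102,118), handle top (167,172). Right panel: pad (607,262), handle top (562,140). I'll solve for its travel and for the pad.

Run:
```python
from h import *
O=[("scene",(238.05,202.4),0),("top",(324.5,244.1),0),("scene",(255.9,217.3),1),("top",(311.6,205),1)]
def res(v):
    s,h=v; a=[]
    y=.075+.058*np.cos(h)-.005*0;z=.1045+.058*np.sin(h)+.007
    for n,p,k in O:
        l=[s,0,.21] if k else [s-.0215,y,z]
        a.append(proj(n,world(P,l))[0]-p)
    return np.ravel(a)
S=least_squares(res,[-.06,.69]);print(S.x,res(S.x).round(1))
s=S.x[0]; go([s-.0215,.121],.2)
```

```text
[-0.06283599  0.68619967] [-0.3 -1.4  0.2 -0.1 -0.4 -1.4 -0.1 -0.8]
t 12.5667 turn [-0.   -0.01 -0.04] shift [2.89 1.36 1.31]
```

Request:
drive_tool --series '[0,0,0,0.8,0.4,0,-1,0,0,0,1.6,0.8,0,-1,0,0,0,2.4,1.1,0,-1,0,0,0,2.89,1.33,0,-1,0,0,0,2.89,1.33,0.5,-1,0,0,0,2.89,1.33,1,-1,0,0,0,2.89,1.33,1.3,-1,0,0,0,2.89,1.33,1.5,-1,0,0,0,2.89,1.33,1.5,-1]'

```text
time: 13.32
ee_pos: [0.4675, -0.1405, 0.191]
eef_rot: [0.632, 0.775, -0.0, -0.001]
ft_force: [-1.0, -0.4, 0.1]
width: 0.0005
grip_force: 0.0
```

```bash
python3 -c "
from h import *
loc();go([-.0845,.122],.135)"
```

```text
13.3167 local mm [-85.  123.3 191. ] F [-0.2  1.1  0.1]
t 13.3167 turn [-0.02 -0.02 -0.06] shift [0.01 0.04 1.4 ]
```

Request:
drive_tool --series '[0,0,0,0,0,0.2,-1,0,0,0,0,0,0.4,-1,0,0,0,0,0,0.5,-1,0,0,0,0,0,0.6,-1,0,0,0,0,0,0.7,-1,0,0,0,0,0,0.8,-1,0,0,0,0,0,0.9,-1,0,0,0,0,0,0.95,-1]'

```text
time: 13.98
ee_pos: [0.4663, -0.142, 0.154]
eef_rot: [0.633, 0.774, -0.002, -0.001]
ft_force: [-1.8, -0.2, 2.2]
width: 0.0136
grip_force: 1.1
```

```bash
python3 -c "
from h import *
loc()"
```

```text
13.9833 local mm [-86.2 124.7 154. ] F [0.2 1.8 2.2]
```

The fingers spread to 13.6 mm, because the pad's corner wedged in the gap between them. I'll lift, shut them firmly and turn the gripper 90° so that the gap can't take the corner. That also keeps its body clear of the handle.

Request:
drive_tool --series '[0,0,0,0,0,-0.4,-1,0,0,0,0,0,-1,-1,0,0,0,0,0,-1.6,-1,0,0,0,0,0,-2,-1,0,0,0,0,0,-2,-1]' --grip_force 60

```text
time: 14.4
ee_pos: [0.4697, -0.1414, 0.238]
eef_rot: [0.632, 0.775, 0.001, 0.003]
ft_force: [0.3, -0.7, 1.1]
width: 0.0001
grip_force: 0.0
```

```bash
python3 -c "
from h import *
from bench import telemetry
loc();print(telemetry.read_state()['joint_positions'].round(2))
import cv2
from bench import camera
cv2.imwrite('pics/t5.png',cv2.convertScaleAbs(cv2.resize(camera('scene')[150:270,190:350,::-1],None,fx=5,fy=5,interpolation=cv2.INTER_CUBIC),alpha=1.3))"
```

```text
14.4 local mm [-86.3 121.2 238. ] F [-0.8 -0.1  1.1]
[ 0.76  0.07 -0.59  1.79  0.04  1.28  0.37]
```

View pics/t5.png

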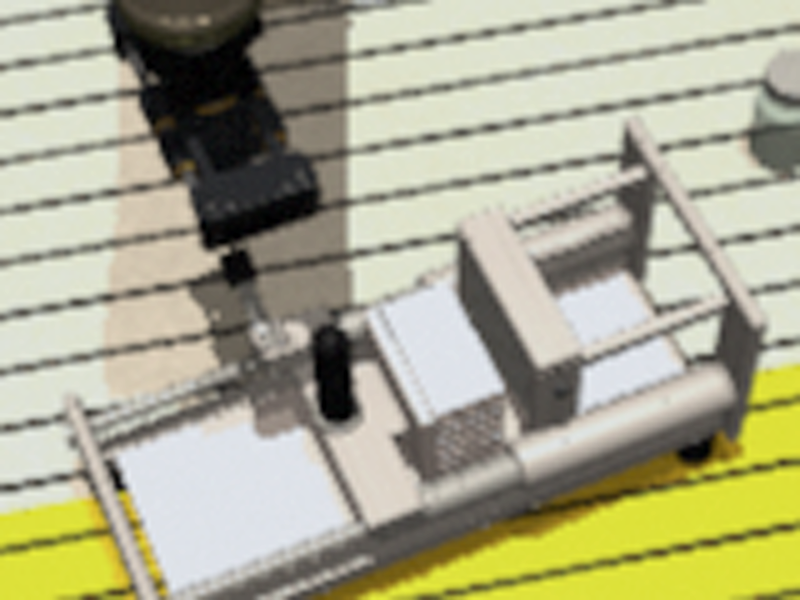

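The pusher hasn't moved: handle top (330,335), pad (238,265), lever still raised. Now I'll turn.

Request:
drive_tool --series '[0,0,1.3,0,0,0,-1,0,0,2.6,0,0,0,-1,0,0,3.9,0,0,0,-1,0,0,5.2,0,0,0,-1,0,0,6.5,0,0,0,-1,0,0,7.8,0,0,0,-1,0,0,9,0,0,0,-1,0,0,9,0,0,0,-1]'

```text
time: 15.12
ee_pos: [0.4677, -0.1411, 0.2334]
eef_rot: [0.882, 0.472, -0.0, -0.0]
ft_force: [0.2, 0.5, 0.2]
width: 0.0007
grip_force: 0.0
```

Request:
drive_tool --series '[0,0,1.3,0,0,0,-1,0,0,2.6,0,0,0,-1,0,0,3.9,0,0,0,-1,0,0,5.2,0,0,0,-1,0,0,6.5,0,0,0,-1,0,0,7.8,0,0,0,-1,0,0,9,0,0,0,-1,0,0,9,0,0,0,-1,0,0,9,0,0,0,-1]'

```text
time: 15.87
ee_pos: [0.4679, -0.141, 0.234]
eef_rot: [0.995, 0.104, -0.0, -0.0]
ft_force: [-0.4, -0.5, -0.4]
width: 0.0008
grip_force: 0.0
```

```bash
python3 -c "
from h import *
loc();go([-.0845,.121],.175)"
```

```text
15.8667 local mm [-85.5 123.  234. ] F [-0.4  0.5 -0.4]
t 15.8667 turn [-1.0e-02  0.0e+00 -1.8e+01] shift [ 0.05 -0.02  1.47]
```

Request:
drive_tool --series '[0,0,0,0.05,0,0.6,-1,0,0,0,0.05,0,1.2,-1,0,0,0,0.05,0,1.4,-1,0,0,0,0.05,0,1.5,-1,0,0,0,0.05,0,1.6,-1,0,0,0,0.05,0,1.7,-1,0,0,0,0.05,0,1.8,-1,0,0,0,0.05,0,1.9,-1,0,0,0,0.05,0,2,-1]'

```text
time: 16.62
ee_pos: [0.4703, -0.1408, 0.1547]
eef_rot: [0.995, 0.101, 0.0, 0.0]
ft_force: [-0.3, 0.1, -0.1]
width: 0.0005
grip_force: 0.0
```

```bash
python3 -c "
import cv2,numpy as np
from bench import camera
a=camera('scene')[170:250,200:280,::-1];b=camera('top')[190:270,280:360,::-1]
f=lambda x,k:cv2.convertScaleAbs(cv2.resize(x,(400,400),interpolation=cv2.INTER_CUBIC),alpha=k)
cv2.imwrite('pics/c6.png',np.hstack([f(a,1.5),f(b,2)]))"
```

```text
(no output)
```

View pics/c6.png

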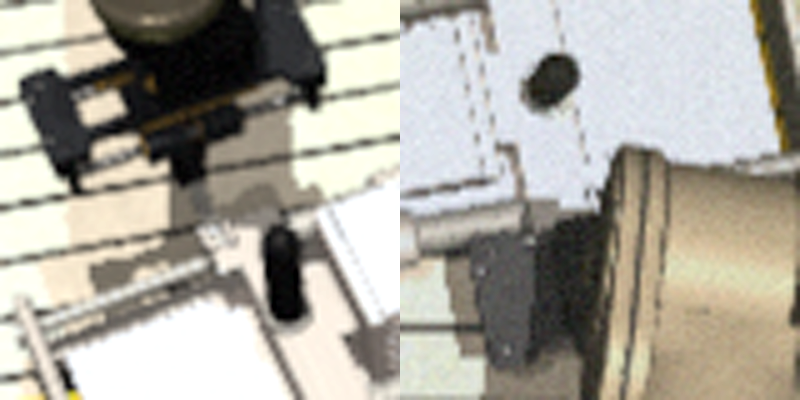

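The lever pad isn't visible; the fingers at about (188,180) in the left panel cover where it should be. I'll press on down slowly and watch the force.

Request:
drive_tool --series '[0,0,0,0,0,0.07,-1,0,0,0,0,0,0.14,-1,0,0,0,0,0,0.21,-1,0,0,0,0,0,0.28,-1,0,0,0,0,0,0.35,-1]'

```text
time: 17.13
ee_pos: [0.4699, -0.141, 0.1406]
eef_rot: [0.995, 0.101, -0.0, 0.0]
ft_force: [-3.3, -1.0, 5.5]
width: 0.0
grip_force: 2.8
```

```bash
python3 -c "
from h import *
loc()
for z in (.133,.155,.119):print(z,proj('scene',world(P,[-.0845,.121,z])))
for h in (.0,.35,.7):
  a=.698-h;print(h,proj('scene',world(P,[-.0843,.075+.058*np.cos(a)-.0085*np.sin(a),.1045+.058*np.sin(a)+.0085*np.cos(a)])))
"
```

```text
17.1333 local mm [-85.9 121.  140.6] F [-0.3  3.5  5.5]
0.133 [[238.02089503 203.29926794]]
0.155 [[237.40044195 199.65269748]]
0.119 [[238.40708904 205.56903452]]
0.0 [[238.36496971 202.28771958]]
0.35 [[237.52706537 202.18574656]]
0.7 [[237.42801592 203.95939052]]
```

The projections show that the scene view can't tell the lever's angle, so the first press had already lowered it partway. I have contact now at 5.5 N, so I'll carry on to the bottom.

Request:
drive_tool --series '[0,0,0,0,0,0.05,-1,0,0,0,0,0,0.1,-1,0,0,0,0,0,0.14,-1,0,0,0,0,0,0.17,-1,0,0,0,0,0,0.2,-1,0,0,0,0,0,0.2,-1,0,0,0,0,0,0.2,-1]'

```text
time: 17.72
ee_pos: [0.4697, -0.1413, 0.1346]
eef_rot: [0.995, 0.101, -0.001, 0.001]
ft_force: [-14.4, 1.1, 28.9]
width: 0.0004
grip_force: 14.6
```

It has hit the hard stop at tip height 113 mm, with 29 N, so the lever is fully down. I'll lift off.

Request:
drive_tool --series '[0,0,0,0,0,-0.1,-1,0,0,0,0,0,-0.3,-1,0,0,0,0,0,-0.8,-1,0,0,0,0,0,-1.5,-1,0,0,0,0,0,-2.2,-1,0,0,0,0.8,0,-2.6,-1,0,0,0,-1,0,-2.6,-1,0,0,0,-2,0,-2.6,-1,0,0,0,-3,0,-2.6,-1,0,0,0,-3,0,-2.6,-1]'

```text
time: 18.55
ee_pos: [0.3497, -0.1652, 0.236]
eef_rot: [0.995, 0.1, -0.0, -0.001]
ft_force: [-0.2, -0.7, 0.4]
width: 0.0001
grip_force: 0.0
```

```bash
python3 -c "
from h import *
import cv2
from bench import camera
loc()
a=camera('scene')[170:250,200:280,::-1];b=camera('top')[180:260,280:360,::-1]
f=lambda x,k:cv2.convertScaleAbs(cv2.resize(x,(400,400),interpolation=cv2.INTER_CUBIC),alpha=k)
cv2.imwrite('pics/c7.png',np.hstack([f(a,1.5),f(b,2)]))
for h in (.0,.35,.7):
  a=.698-h;print(h,proj('top',world(P,[-.0843,.075+.058*np.cos(a)-.0085*np.sin(a),.1045+.058*np.sin(a)+.0085*np.cos(a)]))-[280,180])"
```

```text
18.55 local mm [-84.8 243.6 236. ] F [-0.6  0.4  0.4]
0.0 [[44.32799902 62.02237162]]
0.35 [[44.58313535 66.13963182]]
0.7 [[44.31570598 68.12604658]]
```

View pics/c7.png

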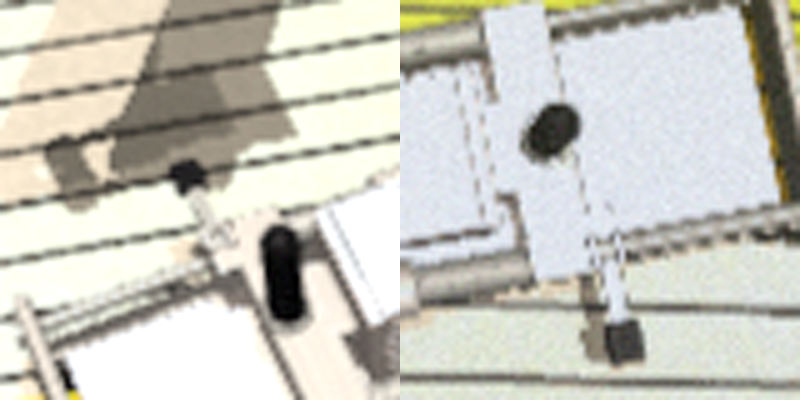

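The pad is at crop pixel (45.2,68.4), which matches fully locked (44.3,68.1). The handle hasn't moved and the robot is clear, so I'll hand in.

```bash
python3 -c "
from bench import r
print(r.close_job())"
```

```text
the job is handed in; nothing more can be done
None
```

I pushed the pusher free, ran it gently onto the rubber stop, pressed the clamp lever fully down and handed the job in. I could not measure the force left on the stop after letting go, and the hand-in returned no verdict.

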